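# Build a filter cassette in the hand press and hold it squeezed

## Task

Build up the three-piece filter cassette in the round nest of the hand press: the base first, then the spacer ring in the base, then the cap in the ring, each square and fully home before the next. Then draw the press's T-handle down until the lever is level, so that the sprung pad squeezes the cassette with its spring about half compressed and never driven solid, and finish while still holding the handle there. Leave the beaker, the bottle and the tube rack where they are.

Things in the scene. Friction and masses are not known exactly. Their poses are not given: they have to be found in the camera images.
- nest (a point): middle of the floor of the round pocket in the bolted-down press's aluminium nest, 25 mm over the bench. Pocket 46 mm across, 7 mm deep, mouth slightly chamfered; nest block 66 mm across on a grey base plate 225 x 120 x 16 mm. Axes: z up, x level from the nest towards the lever's hinge; turned up to 0.45 rad from the robot's x
- hinge (a point): middle of the lever's hinge pin between the yoke cheeks behind the nest: 105 mm along the nest's +x, 68 mm over the bench. Axes as the nest's; the pin lies along y
- tbar (a point): middle of the T-handle on the lever's end: round bar 18 mm thick, 130 mm long, parallel to the hinge pin; free to grasp from 15 to 65 mm either side of the middle. Circles the pin at 199 mm: raised (start) 26 mm behind (+x) and 197 mm above the pin, 265 mm over the bench; lever level: 195 mm in front (-x) and 40 mm above the pin, 108 mm over the bench, its x axis then level
- lever (a joint): lever angle, rad: 0 = raised against its stop (start; a return spring lifts it there when let go), 1.50 = level, 1.62 = lower stop. Takes 1 to 4 N at the bar until the pad meets the finished cassette near 1.42, then stiffens to about 9 N at level
- pad (a joint): how far the sprung pad is pushed up into its barrel on the lever, m: 0 free, 0.007 half, 0.014 solid. Spring 3.6 N plus 0.9 N per mm. The pad is a rubber ring, 38 mm across with a 22 mm hole that clears the cap's stub; raised, it hangs clear behind the nest. On a finished cassette it reads 0.007 with the lever level, about 1 mm more per 0.01 rad lower
- base: cassette base: white round cup 44 mm across, 18 mm high, with a socket in its top 38.4 mm across and 5 mm deep; chamfered foot. Origin: centre of its underside, z up. Upright on the bench at the start
- ring: spacer ring: white, open right through (30 mm bore), 20 mm high: the upper 16 mm is 44 mm across with a socket in its top 38.4 mm across, 5 mm deep; the lowest 4 mm is a spigot 36 mm across for the base's socket. Origin: centre of its underside, z up; fully home 14 mm above the base's origin. Upright on the bench at the start
- cap: cap: white disc 44 mm across, 9 mm thick, on a spigot 36 mm across and 4 mm deep for the ring's socket, with a port stub on top 10 mm across, 5 mm high; 18 mm high in all. Origin: centre of its underside, z up; fully home 16 mm above the ring's origin. Upright on the bench at the start
- beaker: glass beaker, 70 mm across and 95 mm high, standing on the bench to the right; origin: centre of its underside. Bystander
- bottle: amber jar with a black lid, 72 mm across and 150 mm high, to the right and farther out; origin: centre of its underside. Bystander
- rack: steel test-tube rack 100 x 210 x 74 mm with some glass tubes standing up to 128 mm, beyond the cassette parts; origin: centre of its underside. Bystander

How it is judged:
On the way, in this order (a step that is already met when the one before it is completed fails the run):
1. the base stands square and fully home in the nest (z of base in the frame of nest below 0.002 m and horizontal distance between base and nest below 0.0025 m and angle between base's own z axis and vertical below 0.05 rad), for 0.2 s.
2. the spacer ring is square and fully home in the base, in the nest (z of base in the frame of nest below 0.002 m and z of ring in the frame of base between 0.0125 and 0.0157 m and horizontal distance between ring and base below 0.003 m and angle between the z axis of ring and the z axis of base, either way round below 0.05 rad), for 0.2 s.
3. the cap is square and fully home in the ring (z of cap in the frame of ring between 0.0145 and 0.0177 m and horizontal distance between cap and ring below 0.003 m and angle between the z axis of cap and the z axis of ring, either way round below 0.05 rad), for 0.2 s.
At the end, for the whole second after the job is handed in: base, ring and cap each home (within 2 mm in height, 3 mm of centre, 3 degrees of square) in nest, base and ring; the fingers still hold the lever level (1.50 rad within 0.045), pad pushed in 2.5 to 13.2 mm and squeezing the cap with 4 to 20 N, through the last second (all of step 2 and all of step 3 and horizontal distance between base and nest below 0.0025 m and angle between base's own z axis and vertical below 0.05 rad and value of joint lever between 1.455 and 1.545 rad and value of joint pad between 0.0025 and 0.0132 m and contact force between pad and cap between 4 and 20 N and contact force between the fingers and lever above 1.5 N); the arm keeps its last pose, push and grip.
It fails at once if the cassette is squeezed with more than 35 N (pad driven solid) (contact force between pad and cap above 35 N).
It fails at once if the pad's spring is driven solid (value of joint pad above 0.0138 m).
It fails at once if the beaker is disturbed (distance of beaker from where it was at the start of the episode above 0.03 m).
It fails at once if the bottle is disturbed (distance of bottle from where it was at the start of the episode above 0.03 m).
It fails at once if the tube rack is disturbed (distance of rack from where it was at the start of the episode above 0.03 m).
It also fails if it takes over 72 s, if anything falls off the work surface, if the arm or the gripper's body presses on something with over 40 N, if the wrist force passes 120 N, or if a joint passes its speed limit or range.

## Robot

A 6-joint arm with a two-finger parallel gripper is mounted at the origin on the work surface. World frame = base frame: x ahead of the robot, y to its left, z up, the work surface at z = 0. Lengths are in m, angles in rad, forces in N, time in s.
With the tool pointing down it reaches from about 0.35 to 0.975 m from the base axis. Payload 4.9 kg.
Tool frame: the origin (TCP) lies midway between the tips of the shut fingers; the grasp point (between the pads) lies 19 mm behind it; z points along the fingers, y is the direction in which the jaws open and shut (so a half turn about z gives the same grasp; the last joint's range is limited). The gripper opens to 85 mm and grips with 20 to 120 N. Pads are 22 mm wide; open, the fingers measure 114 mm over their backs; the gripper's body (76 mm by 85 mm) begins 54 mm behind the grasp point. The pads swing forward as they close: fully open they stand 13 mm farther back than shut.
Start: joints at [-1.227, 0.053, 1.613, -0, 1.476, -0.119], TCP at [0.279, -0.559, 0.231] pointing down, gripper open.
Joint ranges: [-3.01, 3.01], [-1.01, 2.22], [0.06, 2.58], [-1.02, 4.17], [0.09, 2.62], [-3.14, 3.14]. Speed limits (rad/s): [2.57, 2.57, 3.14, 3.14, 3.14, 3.14].

## Interface

Orientations are given as a unit quaternion [w, x, y, z].
In Python, from plant import manip, cams gives the robot as it stands.
- The arm moves only by the tool jog_arm, never from a script. Its argument "targets" is a list of rows, each a list of 4 numbers: the shift along the tool's x, y, z in m, then the turn about the tool's z in degrees. A call has 1 to 5 rows; each row is the pose to reach, as a shift and turn from the pose commanded when the call began, along the tool's axes at that moment; what a row does not reach only later rows make up. A row lasts 1/12 s, in which the tool goes at most 41.7 mm and 7.16 degrees, less where a joint would pass 70% of its speed; a pose out of reach is approached as far as the arm can. A call with a gripper value outside its range is refused whole. "fingers" is the opening, from 0 (shut) to 1 (fully open), set as the call begins (left out, the last holds). The fingers move at their own pace and stop on an object; the grip force is fixed at half the most. Time passes only in rows, so rows that repeat a pose let the fingers close. It gives the time, the measured TCP pose, the force and the opening at its end, in the units of the state.
- manip.state(): the state, without advancing time (a new reading comes with each control period).
- cams.grab_frame(name): name is "scene" or "top" or "wrist"; returns the picture (420x560x3 uint8, red, green, blue); there is no depth.
- cams.get_calibration(name): a dict with "camera_matrix" (3x3 intrinsics, pixels), "cam_to_world" (4x4, takes a point from camera to world coordinates). Camera axes: x right, y up, looking along -z (the intrinsics and any distortion apply to the point x, -y, -z); pixel columns grow to the right and rows downward; lengths in m; the calibration is good to about 2 mm. The wrist camera is an equidistant fisheye: a pixel r from the principal point sees the ray r / f radians off the axis. A picture is of the moment at which its call begins: read the wrist's pose just before it. get_calibration takes no time and is no camera call; for the wrist camera it gives the pose at the moment of the call.
- manip.job_done(): hands the job in, once; it reports no verdict.
The state is a dict: "time": time; "joint_pos": joint angles; "joint_vel": joint speeds; "joint_efforts": joint torques, N m; "tool_pos": TCP position; "tool_rot": TCP orientation; "contact_force": force on the tool from outside, world axes, zero at the start; "ft_torque": the same for the moment, N m; "gripper_width": opening from 0.0 (shut) to 1.0 (fully open).
Only numpy, scipy, OpenCV 4.12 (cv2) and the standard library are available. Lean on these libraries where they do the work, as an engineer would, in place of code of your own. Each camera call takes 0.05 s, during which the arm holds its last target. There are 200 camera calls.

## Working session

There is one attempt and no reset: what is moved stays moved. The work goes in short steps, Python scripts to look and compute and a tool call to move; the robot and the scene stay as the last step left them, time stands still between calls to the robot, and variables do not carry over. Pictures are saved under pics/ and viewed, about 8 in all and at most 12, crops included, and the job is handed in when it is done.

Besides the shell and the picture viewer there is one more tool, called after "Emit:" as a command line: name --pt "numbers of a row" for each row, then --argument value for the rest. jog_arm: Moves the arm, as the interface text tells. Its arguments: {"type":"object","properties":{"targets":{"type":"array"},"fingers":{"type":"number"}},"required":["targets"]}

```bash
ls; mkdir -p pics; python3 - <<'E'
from plant import manip, cams
import cv2,numpy as np
print(manip.state())
for n in ("scene","top"):
    im=cams.grab_frame(n); cv2.imwrite(f"pics/{n}0.png",cv2.cvtColor(im,cv2.COLOR_RGB2BGR))
    print(n,cams.get_calibration(n))
a=cv2.imread("pics/scene0.png");b=cv2.imread("pics/top0.png")
E
```

```text
pics
{'time': 0.0, 'joint_pos': array([-1.22700888e+00,  5.33382358e-02,  1.61427948e+00, -6.96239311e-06,
        1.47595421e+00, -1.19004951e-01]), 'joint_vel': array([ 0.00015207, -0.00118224, -0.00110005,  0.00122998,  0.00124323,
        0.00107843]), 'joint_efforts': array([ 3.74290557e-04, -3.93678796e+01, -3.70177388e+01, -6.99107545e-05,
        6.91198322e-03,  5.22353872e-06]), 'tool_pos': array([ 0.27882108, -0.55868503,  0.23008321]), 'tool_rot': array([-9.83001641e-04,  9.73346591e-01,  2.29336944e-01, -1.14435558e-04]), 'contact_force': array([0.07364029, 0.25921829, 0.50929541]), 'ft_torque': array([-0.07708965, -0.0128544 , -0.00805831]), 'gripper_width': 1.0050204256790434}
scene {'camera_matrix': array([[484.94217084,   0.        , 276.76798328],
       [  0.        , 484.94217084, 210.1187604 ],
       [  0.        ,   0.        ,   1.        ]]), 'cam_to_world': array([[-0.66982809, -0.46551596,  0.578468  ,  1.19313896],
       [ 0.74248925, -0.42656896,  0.51647714,  0.45379777],
       [ 0.00632814,  0.77545717,  0.63136846,  0.84009937],
       [ 0.        ,  0.        ,  0.        ,  1.        ]])}
top {'camera_matrix': array([[399.03727249,   0.        , 286.59586897],
       [  0.        , 399.03727249, 212.80440832],
       [  0.        ,   0.        ,   1.        ]]), 'cam_to_world': array([[-0.00233787,  0.99046333, -0.13775674,  0.48653073],
       [-0.9999914 , -0.00184377,  0.00371425, -0.04981553],
       [ 0.00342484,  0.13776424,  0.99045913,  1.17264044],
       [ 0.        ,  0.        ,  0.        ,  1.        ]])}
```

View pics/top0.png

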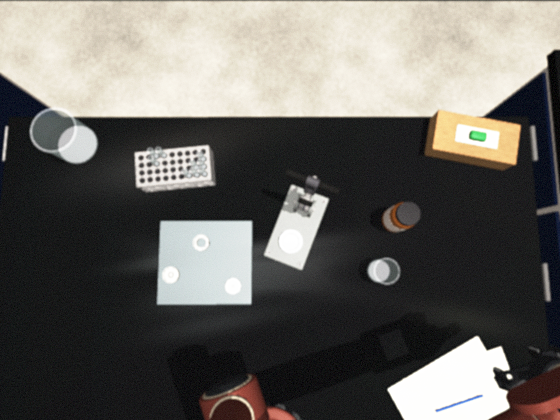

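View pics/scene0.png

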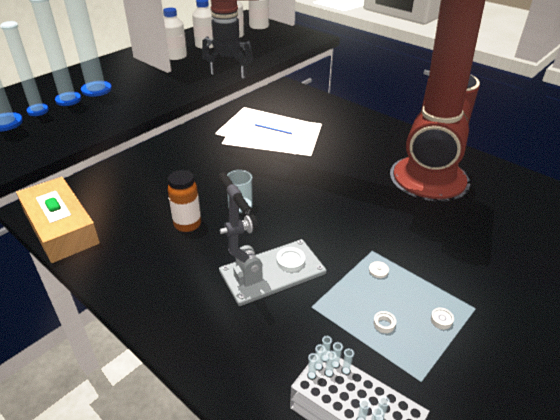

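```bash
python3 - <<'E'
import cv2,numpy as np
a=cv2.imread("pics/scene0.png");b=cv2.imread("pics/top0.png")
A=cv2.resize(a[250:340,350:465],None,fx=3.4,fy=3.4,interpolation=3)
B=cv2.resize(b[225:305,150:260],None,fx=3.5,fy=3.5,interpolation=3)
C=cv2.resize(b[165:275,255:350],None,fx=2.6,fy=2.6,interpolation=3)
D=cv2.resize(a[165:305,210:335],None,fx=2.05,fy=2.05,interpolation=3)
o=np.zeros((600,800,3),np.uint8)
for im,(y,x) in((A,(0,0)),(B,(0,400)),(C,(310,0)),(D,(310,400))):
    im=im[:600-y,:800-x]; o[y:y+im.shape[0],x:x+im.shape[1]]=im
cv2.imwrite("pics/crops.png",o)
E
```

```text
(no output)
```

View pics/crops.png

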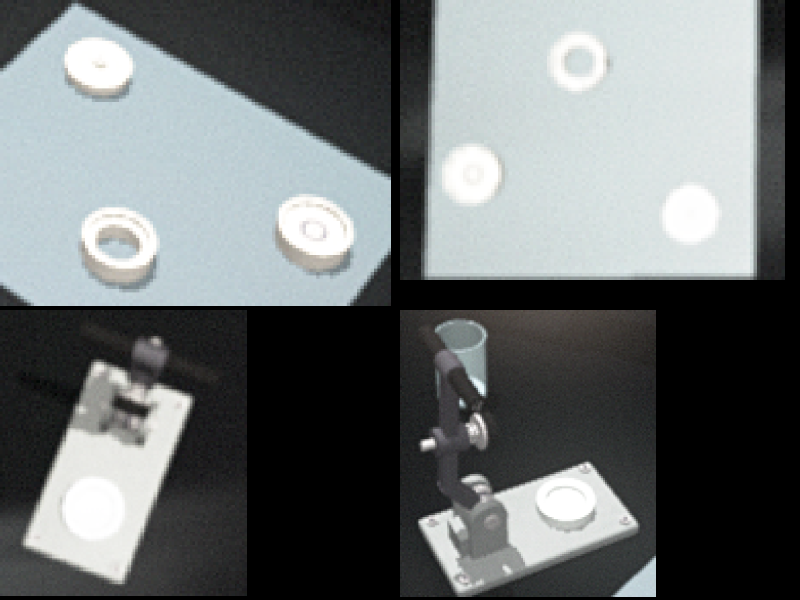

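```bash
cat > h.py <<'E'
import cv2,numpy as np
from plant import manip,cams
from scipy.spatial.transform import Rotation as R
def rot(s): q=s["tool_rot"]; return R.from_quat([q[1],q[2],q[3],q[0]]).as_matrix()
def cast(cal,uv,z,fish=False):
    K=cal["camera_matrix"];T=cal["cam_to_world"]
    a=(uv[0]-K[0,2])/K[0,0];b=(uv[1]-K[1,2])/K[1,1]
    if fish:
        r=np.hypot(a,b)+1e-12; d=np.array([a/r*np.sin(r),-b/r*np.sin(r),-np.cos(r)])
    else: d=np.array([a,-b,-1.])
    d=T[:3,:3]@d;o=T[:3,3]
    return o+d*(z-o[2])/d[2]
def proj(cal,p,fish=False):
    K=cal["camera_matrix"];T=cal["cam_to_world"]
    c=T[:3,:3].T@(np.asarray(p)-T[:3,3]); x,y,z=c[0],-c[1],-c[2]
    if fish:
        r=np.hypot(x,y)+1e-12;t=np.arctan2(r,z);x,y=x/r*t,y/r*t
    else: x,y=x/z,y/z
    return np.array([K[0,0]*x+K[0,2],K[1,1]*y+K[1,2]])
def blobs(mask,lo,hi):
    cs,_=cv2.findContours(mask.astype(np.uint8),cv2.RETR_EXTERNAL,cv2.CHAIN_APPROX_NONE)
    return [c for c in cs if lo<cv2.contourArea(c)<hi]
def togo(p,s=None):
    "shift in tool axes for TCP to reach world p"
    s=s or manip.state(); return rot(s).T@(np.asarray(p)-s["tool_pos"])
E
python3 - <<'E'
from h import *
for n in("top","scene"):
    im=cv2.cvtColor(cv2.imread(f"pics/{n}0.png"),cv2.COLOR_BGR2RGB).astype(int);cal=cams.get_calibration(n)
    r=im[...,0];b=im[...,2]
    print(n,im[275,170],im[265,215],im[240,290],im[225,320])
    for th in (215,235):
        for c in blobs(r>th,60,1200):
            if len(c)<5: continue
            e=cv2.fitEllipse(c)
            if e[0][0]<140 or e[0][1]<180 : continue
            print(th,np.round(e[0],1),np.round(e[1],1),cv2.contourArea(c),"z18",cast(cal,e[0],.018).round(4),"z32",cast(cal,e[0],.032)[:2].round(4))
    g=im.min(2)
    for c in blobs(g>130,1500,9000):
        m=cv2.minAreaRect(c);P=np.array([cast(cal,q,.016)[:2] for q in cv2.boxPoints(m)])
        print("plate?",np.round(m[0]),P.round(3).tolist(),np.linalg.norm(np.diff(P,axis=0),axis=1).round(3))
E
```

```text
top [254 253 251] [220 227 227] [255 255 255] [45 46 50]
215 [169.8 274.5] [16.2 17.5] 221.5 z18 [0.4698 0.2801 0.018 ] z32 [0.47   0.2761]
215 [200.1 242. ] [16.5 18.1] 231.5 z18 [0.5625 0.196  0.018 ] z32 [0.5615 0.193 ]
235 [232.6 285.8] [15.7 16.4] 200.0 z18 [0.4375 0.1001 0.018 ] z32 [0.4381 0.0983]
235 [169.8 274.5] [15.  15.7] 182.5 z18 [0.4699 0.28   0.018 ] z32 [0.4701 0.276 ]
235 [200.2 242.1] [14.8 16. ] 184.5 z18 [0.5621 0.1956 0.018 ] z32 [0.5612 0.1927]
235 [292.7 244. ] [22.6 37.7] 562.5 z18 [ 0.5562 -0.0716  0.018 ] z32 [ 0.5554 -0.0713]
plate? [457. 392.] [[0.158, -0.325], [0.32, -0.626], [0.137, -0.723], [-0.018, -0.427]] [0.341 0.207 0.334]
plate? [204. 262.] [[0.624, 0.324], [0.623, 0.05], [0.387, 0.047], [0.387, 0.314]] [0.274 0.237 0.266]
plate? [296. 227.] [[0.524, 0.015], [0.735, -0.065], [0.69, -0.179], [0.481, -0.097]] [0.226 0.123 0.225]
plate? [173. 168.] [[0.836, 0.406], [0.86, 0.178], [0.731, 0.162], [0.708, 0.387]] [0.229 0.13  0.226]
scene [27 27 34] [35 36 35] [52 51 55] [39 39 40]
215 [384.7 319.5] [17.  22.5] 297.5 z18 [0.5572 0.1934 0.018 ] z32 [0.
[... 551 characters left out ...]
 z18 [ 0.5492 -0.0759  0.018 ] z32 [ 0.5601 -0.0669]
plate? [356. 402.] [[0.841, 0.148], [0.665, 0.117], [0.659, 0.362], [0.816, 0.364]] [0.179 0.246 0.157]
plate? [272. 269.] [[0.688, -0.181], [0.443, -0.097], [0.527, 0.014], [0.746, -0.071]] [0.259 0.14  0.235]
plate? [268. 130.] [[0.32, -0.603], [0.118, -0.796], [-0.053, -0.448], [0.161, -0.304]] [0.279 0.387 0.258]
plate? [177. 151.] [[0.924, -0.817], [-0.603, -0.822], [-0.232, -0.428], [0.978, -0.562]] [1.527 0.54  1.218]
plate? [516.  42.] [[-1.765, -0.674], [-2.112, -0.307], [-0.904, 0.079], [-0.671, -0.173]] [0.506 1.268 0.344]
plate? [338.  24.] [[-0.827, -1.669], [-1.629, -0.819], [-0.93, -0.455], [-0.3, -1.13]] [1.169 0.788 0.923]
```

Base is at top-view (170,275), ring at (200,242), cap at (233,286) and nest at (291,241). The two views agree to within about 5 mm, and the press yaw is about -0.365 rad. I'll move above the base.

Emit:
jog_arm --pt "0.109 -0.133 0.016 0" --pt "0.109 -0.133 0.016 0" --pt "0.109 -0.133 0.016 0" --pt "0.109 -0.133 0.016 0" --pt "0.109 -0.133 0.016 0" --fingers 1

```text
time: 0.52
tool_pos: [0.3176, -0.3859, 0.213]
tool_rot: [-0.003, 0.973, 0.231, 0.0]
contact_force: [1.1, -0.8, -0.7]
gripper_width: 0.997
```

Emit:
jog_arm --pt "0.109 -0.133 0.016 0" --pt "0.109 -0.133 0.016 0" --pt "0.109 -0.133 0.016 0" --pt "0.109 -0.133 0.016 0" --pt "0.109 -0.133 0.016 0"

```text
time: 0.93
tool_pos: [0.3556, -0.2192, 0.198]
tool_rot: [-0.001, 0.973, 0.232, 0.0]
contact_force: [0.3, -0.6, 0.3]
gripper_width: 0.999
```

Emit:
jog_arm --pt "0.109 -0.133 0.016 0" --pt "0.109 -0.133 0.016 0" --pt "0.109 -0.133 0.016 0" --pt "0.109 -0.133 0.016 0" --pt "0.109 -0.133 0.016 0"

```text
time: 1.35
tool_pos: [0.3937, -0.0515, 0.1824]
tool_rot: [-0.001, 0.973, 0.233, 0.0]
contact_force: [-0.1, -0.4, 0.4]
gripper_width: 0.999
```

Emit:
jog_arm --pt "0.109 -0.133 0.016 0" --pt "0.109 -0.133 0.016 0" --pt "0.109 -0.133 0.016 0" --pt "0.109 -0.133 0.016 0" --pt "0.109 -0.133 0.016 0"

```text
time: 1.77
tool_pos: [0.4319, 0.1155, 0.1666]
tool_rot: [-0.001, 0.973, 0.232, -0.0]
contact_force: [-0.2, -0.6, -0.5]
gripper_width: 0.996
```

Emit:
jog_arm --pt "0.109 -0.133 0.016 0" --pt "0.109 -0.133 0.016 0" --pt "0.109 -0.133 0.016 0" --pt "0.109 -0.133 0.016 0" --pt "0.109 -0.133 0.016 0"

```text
time: 2.18
tool_pos: [0.4707, 0.2827, 0.1502]
tool_rot: [-0.001, 0.973, 0.231, -0.0]
contact_force: [-0.7, -0.3, 0.8]
gripper_width: 1.002
```

Emit:
jog_arm --pt "0 0 0 -42.5" --pt "0 0 0 -42.5" --pt "0 0 0 -42.5" --pt "0 0 0 -42.5" --pt "0 0 0 -42.5"

```text
time: 2.6
tool_pos: [0.4705, 0.2777, 0.1511]
tool_rot: [0.0, 0.854, 0.52, -0.0]
contact_force: [0.0, -0.2, 1.0]
gripper_width: 1.002
```

Emit:
jog_arm --pt "0 0 0 -6.7" --pt "0 0 0 -6.7" --pt "0 0 0 -6.7"

```text
time: 2.85
tool_pos: [0.4704, 0.278, 0.1512]
tool_rot: [0.0, 0.825, 0.565, -0.0]
contact_force: [0.4, 0.1, -0.7]
gripper_width: 1.0
```

```bash
python3 - <<'E'
from h import *
s=manip.state();print(s["time"],s["tool_pos"],rot(s).round(3).tolist(),s["contact_force"].round(1))
im=cams.grab_frame("wrist");cal=cams.get_calibration("wrist")
cv2.imwrite("pics/w1.png",im[...,::-1]);print(cal)
print(togo([.469,.28,.15]),proj(cal,[.469,.28,.018],True))
E
```

```text
2.85 [0.47038408 0.27803817 0.15118761] [[0.362, 0.932, -0.0], [0.932, -0.362, -0.001], [-0.001, 0.0, -1.0]] [ 0.4  0.1 -0.7]
{'camera_matrix': array([[325.1922621 ,   0.        , 276.52349155],
       [  0.        , 325.1922621 , 209.45157419],
       [  0.        ,   0.        ,   1.        ]]), 'cam_to_world': array([[ 9.31971488e-01,  3.42550626e-01,  1.18693787e-01,
         5.00719956e-01],
       [-3.62531322e-01,  8.80995573e-01,  3.04003029e-01,
         3.57549922e-01],
       [-4.32273083e-04, -3.26352370e-01,  9.45248086e-01,
         2.93363820e-01],
       [ 0.00000000e+00,  0.00000000e+00,  0.00000000e+00,
         1.00000000e+00]])}
[ 0.00117858 -0.00181982  0.00121192] [275.02186358 197.38372139]
```

View pics/w1.png

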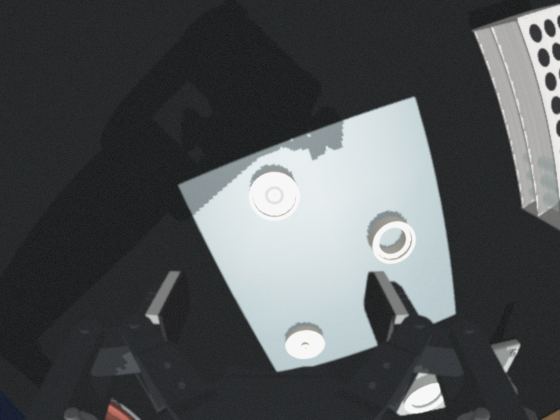

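The wrist view shows the base at (273,195), ring at (393,242) and cap at (305,345), close to prediction. I'll squeeze the base from two directions to centre it.

Emit:
jog_arm --pt "0.001 -0.001 0.035 0" --pt "0.001 -0.001 0.07 0" --pt "0.001 -0.001 0.105 0" --pt "0.001 -0.001 0.135 0" --pt "0.001 -0.001 0.145 0"

```text
time: 3.32
tool_pos: [0.4657, 0.2784, 0.0011]
tool_rot: [-0.001, 0.825, 0.566, -0.004]
contact_force: [-1.7, -0.0, -0.4]
gripper_width: 1.004
```

Emit:
jog_arm --pt "0 0 0 0" --pt "0 0 0 0" --pt "0 0 0 0" --pt "0 0 0 0" --pt "0 0 0 0" --fingers 0

```text
time: 3.73
tool_pos: [0.4718, 0.2815, 0.0098]
tool_rot: [0.001, 0.824, 0.567, 0.003]
contact_force: [-0.3, -0.7, 6.4]
gripper_width: 0.469
```

Emit:
jog_arm --pt "0 0 0 0" --pt "0 0 0 0" --pt "0 0 0 0"

```text
time: 3.98
tool_pos: [0.4718, 0.2815, 0.0098]
tool_rot: [0.001, 0.824, 0.567, 0.003]
contact_force: [-0.8, 0.0, 6.1]
gripper_width: 0.472
```

Emit:
jog_arm --pt "0 0 0 0" --pt "0 0 0 0" --pt "0 0 0 0" --pt "0 0 0 0" --fingers 0.85

```text
time: 4.32
tool_pos: [0.4692, 0.2804, 0.0064]
tool_rot: [0.0, 0.824, 0.567, 0.0]
contact_force: [0.2, -0.3, 0.4]
gripper_width: 0.842
```

Emit:
jog_arm --pt "0 0 0 7" --pt "0 0 0 14" --pt "0 0 0 21" --pt "0 0 0 28" --pt "0 0 0 35"

```text
time: 4.73
tool_pos: [0.469, 0.2803, 0.006]
tool_rot: [0.0, 0.957, 0.29, -0.0]
contact_force: [-0.0, 0.3, -0.8]
gripper_width: 0.85
```

Emit:
jog_arm --pt "0 0 0 7" --pt "0 0 0 14" --pt "0 0 0 21" --pt "0 0 0 28" --pt "0 0 0 35"

```text
time: 5.15
tool_pos: [0.469, 0.2803, 0.006]
tool_rot: [0.0, 1.0, -0.011, -0.0]
contact_force: [1.0, 0.3, 0.1]
gripper_width: 0.851
```

Emit:
jog_arm --pt "0 0 0 7" --pt "0 0 0 14" --pt "0 0 0 20"

```text
time: 5.4
tool_pos: [0.469, 0.2803, 0.0061]
tool_rot: [0.0, 0.983, -0.185, -0.0]
contact_force: [-0.1, 0.4, -1.4]
gripper_width: 0.851
```

Emit:
jog_arm --pt "0 0 0 0" --pt "0 0 0 0" --pt "0 0 0 0" --pt "0 0 0 0" --pt "0 0 0 0" --fingers 0

```text
time: 5.82
tool_pos: [0.4696, 0.2806, 0.0068]
tool_rot: [-0.0, 0.983, -0.181, 0.0]
contact_force: [-0.3, 0.4, 3.6]
gripper_width: 0.476
```

```bash
python3 - <<'E'
from h import *
s=manip.state();print(s["time"],s["tool_pos"],rot(s).round(3).tolist(),s["contact_force"].round(1),s["gripper_width"])
im=cams.grab_frame("wrist");a=im
b=cams.grab_frame("scene")
cv2.imwrite("pics/w2.png",np.hstack([a[150:420,80:480],cv2.resize(b[220:355,350:550],None,fx=2,fy=2)])[...,::-1])
E
```

```text
5.8167 [0.4696347  0.28061291 0.00678131] [[0.934, -0.357, 0.001], [-0.357, -0.934, 0.0], [0.001, -0.001, -1.0]] [-0.3  0.4  3.6] 0.47602116413255746
```

View pics/w2.png

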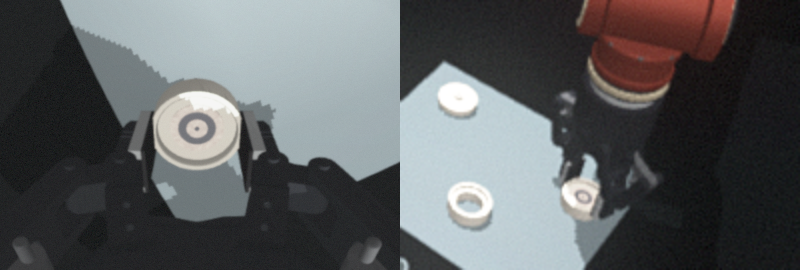

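Emit:
jog_arm --pt "0 0 0 0" --pt "0 0 0 0" --pt "0 0 0 0" --pt "0 0 0 -4" --pt "0 0 0 -10" --fingers 0.85

```text
time: 6.33
tool_pos: [0.4689, 0.2803, 0.0059]
tool_rot: [0.0, 0.996, -0.094, -0.0]
contact_force: [-0.1, 1.3, -0.2]
gripper_width: 0.85
```

Emit:
jog_arm --pt "0 0 0 -7" --pt "0 0 0 -14" --pt "0 0 0 -21" --pt "0 0 0 -28" --pt "0 0 0 -35"

```text
time: 6.75
tool_pos: [0.4689, 0.2803, 0.0059]
tool_rot: [0.0, 0.977, 0.211, -0.0]
contact_force: [0.5, 0.0, -0.8]
gripper_width: 0.852
```

Emit:
jog_arm --pt "0 0 0 -7" --pt "0 0 0 -14" --pt "0 0 0 -21" --pt "0 0 0 -28" --pt "0 0 0 -35"

```text
time: 7.17
tool_pos: [0.4689, 0.2803, 0.0059]
tool_rot: [-0.0, 0.869, 0.495, -0.0]
contact_force: [0.3, 0.3, -0.0]
gripper_width: 0.849
```

Emit:
jog_arm --pt "0 0 0 -6" --pt "0 0 0 -10" --pt "0 0 0 -10" --pt "0 0 0 -10"

```text
time: 7.5
tool_pos: [0.469, 0.2803, 0.006]
tool_rot: [-0.0, 0.825, 0.566, -0.0]
contact_force: [0.5, -0.7, 0.3]
gripper_width: 0.851
```

Emit:
jog_arm --pt "0 0 0 0" --pt "0 0 0 0" --pt "0 0 0 0" --pt "0 0 0 0" --pt "0 0 0 0" --fingers 0

```text
time: 7.92
tool_pos: [0.4697, 0.2806, 0.0069]
tool_rot: [0.0, 0.824, 0.566, 0.0]
contact_force: [-0.1, -0.4, 3.5]
gripper_width: 0.476
```

Emit:
jog_arm --pt "0 0 0 0" --pt "0 0 0 0" --pt "0 0 0 0" --pt "0 0 0 4" --pt "0 0 0 10" --fingers 0.85

```text
time: 8.33
tool_pos: [0.4689, 0.2803, 0.0059]
tool_rot: [-0.0, 0.871, 0.491, -0.0]
contact_force: [-0.3, -0.1, 0.1]
gripper_width: 0.848
```

Emit:
jog_arm --pt "0 0 0 7" --pt "0 0 0 14" --pt "0 0 0 21" --pt "0 0 0 28" --pt "0 0 0 35"

```text
time: 8.75
tool_pos: [0.4689, 0.2803, 0.006]
tool_rot: [0.0, 0.979, 0.205, -0.0]
contact_force: [0.6, -0.2, 0.2]
gripper_width: 0.849
```

Emit:
jog_arm --pt "0 0 0 7" --pt "0 0 0 14" --pt "0 0 0 21" --pt "0 0 0 28" --pt "0 0 0 35"

```text
time: 9.17
tool_pos: [0.4689, 0.2803, 0.0059]
tool_rot: [0.0, 0.995, -0.099, -0.0]
contact_force: [0.2, 0.4, -0.1]
gripper_width: 0.849
```

Emit:
jog_arm --pt "0 0 0 6" --pt "0 0 0 10" --pt "0 0 0 10" --pt "0 0 0 10"

```text
time: 9.5
tool_pos: [0.469, 0.2803, 0.006]
tool_rot: [0.0, 0.983, -0.181, -0.0]
contact_force: [0.1, -0.0, 0.7]
gripper_width: 0.847
```

Emit:
jog_arm --pt "0 0 0 0" --pt "0 0 0 0" --pt "0 0 0 0" --pt "0 0 0 0" --pt "0 0 0 0" --fingers 0

```text
time: 9.92
tool_pos: [0.4697, 0.2806, 0.0069]
tool_rot: [-0.0, 0.983, -0.182, 0.0]
contact_force: [0.3, -0.3, 4.3]
gripper_width: 0.476
```

Emit:
jog_arm --pt "0 0 0 0" --pt "0 0 0 0" --pt "0 0 0 0" --pt "0 0 0 0" --pt "0 0 -0.01 0" --fingers 0.85

```text
time: 10.33
tool_pos: [0.4673, 0.2796, 0.0143]
tool_rot: [0.001, 0.983, -0.182, -0.002]
contact_force: [-0.6, -0.0, -0.2]
gripper_width: 0.851
```

Emit:
jog_arm --pt "0 0 -0.035 0" --pt "0 0 -0.07 0" --pt "0 0 -0.105 0" --pt "0 0 -0.13 0" --pt "0 0 -0.135 0"

```text
time: 10.75
tool_pos: [0.4724, 0.2818, 0.1586]
tool_rot: [-0.003, 0.983, -0.182, 0.005]
contact_force: [0.6, 1.0, 0.7]
gripper_width: 0.851
```

Emit:
jog_arm --pt "0 0 0 0" --pt "0 0 0 0" --pt "0 0 0 0" --pt "0 0 0 0"

```text
time: 11.08
tool_pos: [0.4679, 0.2798, 0.1489]
tool_rot: [0.001, 0.983, -0.182, -0.002]
contact_force: [0.5, 0.1, -0.5]
gripper_width: 0.85
```

```bash
python3 - <<'E'
from h import *
s=manip.state();print(s["time"],s["tool_pos"],rot(s).round(3).tolist(),s["gripper_width"])
cal=cams.get_calibration("wrist");im=cams.grab_frame("wrist")
cv2.imwrite("pics/w3.png",im[...,::-1]); np.save("w3.npy",im)
p=s["tool_pos"].copy();p[2]=.018
print("pred top centre",proj(cal,p,True),"mark",proj(cal,[p[0],p[1],.013],True))
r=im[...,0].astype(int)
for th in(150,200,220,235):
    for c in blobs(r>th,500,6000):
        e=cv2.fitEllipse(c);print(th,np.round(e,1) if 0 else (np.round(e[0],1),np.round(e[1],1)),cast(cal,e[0],.018,True).round(4))
x,y=proj(cal,p,True).astype(int)
cv2.imwrite("pics/w3c.png",cv2.resize(im[y-50:y+50,x-60:x+60],None,fx=5,fy=5,interpolation=3)[...,::-1])
print(x,y)
E
```

```text
11.0833 [0.46789224 0.27982461 0.14886234] [[0.934, -0.358, -0.004], [-0.358, -0.934, -0.002], [-0.003, 0.003, -1.0]] 0.8502983314150687
pred top centre [277.13461626 197.73680183] mark [277.11137345 196.0813052 ]
150 (array([528.4, 362.8]), array([33.8, 74. ])) [ 0.0615 -0.005   0.018 ]
150 (array([533.6,  33.7]), array([58.5, 77.3])) [ 0.5418 -0.0324  0.018 ]
200 (array([534.7,  32.5]), array([54. , 75.4])) [ 0.5429 -0.0348  0.018 ]
220 (array([275., 195.]), array([46.5, 49.7])) [0.4709 0.2807 0.018 ]
220 (array([459.1, 163.3]), array([36.1, 45.1])) [0.4389 0.1055 0.018 ]
220 (array([548.3,  16.2]), array([23.6, 46.6])) [ 0.558  -0.0668  0.018 ]
235 (array([276.5, 188. ]), array([30.4, 48.1])) [0.4763 0.2771 0.018 ]
235 (array([459. , 163.3]), array([35.6, 43.9])) [0.4388 0.1056 0.018 ]
235 (array([332.1,  63.4]), array([50.5, 53.9])) [0.5604 0.1957 0.018 ]
235 (array([548.2,  16.1]), array([23.2, 46. ])) [ 0.5582 -0.0669  0.018 ]
277 197
```

View pics/w3c.png

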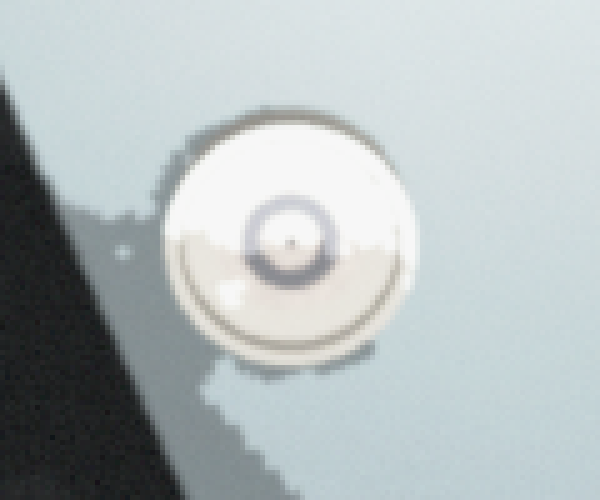

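The base mark is at (275.2,195.6) against a predicted (275.6,194.6), so the wrist calibration is good to about 1 mm. Next I'll grip the base and carry it to a look pose near the nest.

Emit:
jog_arm --pt "0 0 0.02 0" --pt "0 0 0.055 0" --pt "0 0 0.09 0" --pt "0 0 0.12 0" --pt "0 0 0.138 0"

```text
time: 11.55
tool_pos: [0.4659, 0.279, 0.0081]
tool_rot: [0.002, 0.983, -0.182, -0.003]
contact_force: [-1.2, 0.3, -0.0]
gripper_width: 0.85
```

Emit:
jog_arm --pt "0 0 0.005 0" --pt "0 0 0.007 0" --pt "0 0 0.007 0" --pt "0 0 0.007 0" --pt "0 0 0.007 0"

```text
time: 11.97
tool_pos: [0.4707, 0.281, 0.0082]
tool_rot: [-0.001, 0.983, -0.182, 0.001]
contact_force: [-0.2, -0.3, 0.2]
gripper_width: 0.851
```

Emit:
jog_arm --pt "0 0 0 0" --pt "0 0 0 0" --pt "0 0 0 0" --pt "0 0 0 0" --pt "0 0 0 0" --fingers 0

```text
time: 12.38
tool_pos: [0.4702, 0.2808, 0.008]
tool_rot: [-0.0, 0.983, -0.182, 0.001]
contact_force: [-1.5, -1.6, 6.1]
gripper_width: 0.474
```

Emit:
jog_arm --pt "0 0 -0.01 0" --pt "0 0 -0.04 0" --pt "0 0 -0.075 0" --pt "0.01 0.016 -0.11 0" --pt "0.025 0.04 -0.14 0"

```text
time: 12.8
tool_pos: [0.4783, 0.2351, 0.1495]
tool_rot: [-0.001, 0.984, -0.18, 0.001]
contact_force: [1.9, -1.1, -0.6]
gripper_width: 0.475
```

Emit:
jog_arm --pt "0.02 0.032 -0.012 0" --pt "0.04 0.065 -0.019 0" --pt "0.06 0.097 -0.019 0" --pt "0.08 0.13 -0.019 0" --pt "0.1 0.162 -0.019 0"

```text
time: 13.22
tool_pos: [0.5137, 0.0453, 0.1666]
tool_rot: [-0.0, 0.983, -0.182, 0.001]
contact_force: [1.0, 0.7, -0.1]
gripper_width: 0.473
```

Emit:
jog_arm --pt "0.02 0.032 0 0" --pt "0.038 0.06 0 0" --pt "0.05 0.08 0 0" --pt "0.056 0.09 0 0" --pt "0.058 0.092 0 0"

```text
time: 13.63
tool_pos: [0.535, -0.0612, 0.1657]
tool_rot: [0.0, 0.983, -0.183, 0.0]
contact_force: [-0.0, -0.3, -0.2]
gripper_width: 0.476
```

Emit:
jog_arm --pt "0 0 0 0" --pt "0 0 0 0" --pt "0 0 0 0" --pt "0 0 0 0" --pt "0 0 0 0"

```text
time: 14.05
tool_pos: [0.5347, -0.0585, 0.1653]
tool_rot: [-0.0, 0.983, -0.181, -0.0]
contact_force: [-0.5, -0.2, -0.8]
gripper_width: 0.477
```

```bash
python3 - <<'E'
from h import *
s=manip.state();print(s["time"],s["tool_pos"],rot(s).round(3).tolist(),s["gripper_width"],s["contact_force"].round(1))
cal=cams.get_calibration("wrist");im=cams.grab_frame("wrist");np.savez("w4.npz",im=im,K=cal["camera_matrix"],T=cal["cam_to_world"])
print(proj(cal,[.558,-.069,.032],True))
cv2.imwrite("pics/w4.png",im[...,::-1])
E
```

```text
14.05 [ 0.53474603 -0.05852844  0.16525316] [[0.934, -0.356, -0.0], [-0.356, -0.934, 0.0], [-0.0, -0.0, -1.0]] 0.4767159143680382 [-0.5 -0.2 -0.8]
[279.27065867 169.22321795]
```

View pics/w4.png

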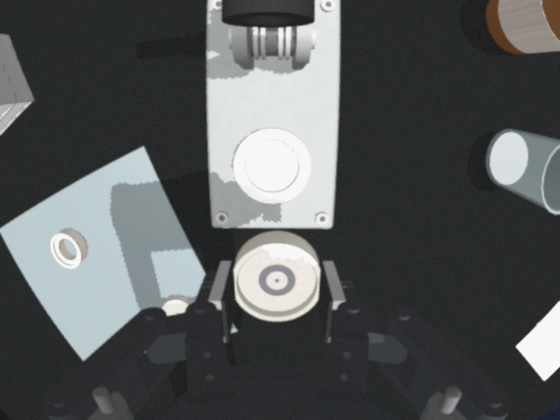

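```bash
python3 - <<'E'
from h import *
d=np.load("w4.npz");im=d["im"];cal=dict(camera_matrix=d["K"],cam_to_world=d["T"])
r=im.min(2).astype(int);print(r[165,225:320].tolist());print(r[115:215,272].tolist())
for th in(240,245,250):
    for c in blobs((r>th)[100:215,200:340],700,9000):
        c=c+[200,100];e=cv2.fitEllipse(cv2.convexHull(c));print(th,e,cast(cal,e[0],.032,True))
s=np.array([.5347,-.0585,.1653])
for z in(.172,.177):print(proj(cal,[s[0],s[1],z],True))
# plate direction: edge lines through side pixels
pts={0:[],1:[]}
for v in range(90,125,3):
    row=r[v,180:360]; idx=np.where(row>110)[0]; pts[0].append(cast(cal,(180+idx[0]-.5,v),.016,True)[:2]);pts[1].append(cast(cal,(180+idx[-1]+.5,v),.016,True)[:2])
for k in pts:
    P=np.array(pts[k]);l=cv2.fitLine(P.astype(np.float32),cv2.DIST_HUBER,0,.01,.01).ravel();print(l,np.arctan(l[1]/l[0]))
E
```

```text
[220, 222, 221, 223, 219, 209, 184, 175, 213, 245, 247, 247, 247, 247, 247, 247, 247, 247, 247, 244, 239, 247, 247, 247, 247, 247, 247, 247, 247, 247, 247, 247, 247, 247, 247, 247, 247, 247, 247, 247, 247, 247, 247, 247, 247, 247, 247, 247, 247, 247, 247, 247, 247, 247, 247, 247, 247, 247, 247, 247, 247, 247, 247, 247, 247, 247, 247, 247, 247, 247, 247, 247, 243, 215, 227, 246, 247, 247, 247, 247, 247, 247, 247, 247, 247, 244, 231, 228, 226, 227, 228, 227, 227, 226, 226]
[226, 227, 226, 226, 226, 226, 226, 227, 226, 225, 225, 222, 214, 223, 246, 247, 247, 247, 247, 247, 247, 247, 247, 247, 240, 242, 247, 247, 247, 247, 247, 247, 247, 247, 247, 247, 247, 247, 247, 247, 247, 247, 247, 247, 247, 247, 247, 247, 247, 247, 247, 247, 247, 247, 247, 247, 247, 247, 247, 247, 247, 247, 247, 247, 247, 247, 247, 247, 247, 247, 247, 247, 247, 247, 247, 236, 211, 223, 243, 247, 247, 247, 244, 240, 239, 238, 238, 236, 213, 170, 160, 156, 159, 161, 157, 161, 161, 160, 157, 158]
240 ((272.2191467285156, 164.9076690673828), (71.91162109375, 77.32101440429688), 104.60340881347656) [ 0.56373269 -0.06468502  0.032     ]
245 ((271.4790344238281, 164.975830078125), (49.1796760559082, 51.148738861083984), 93.74504089355469) [ 0.5639053  -0.06406839  0.032     ]
245 ((272.2405090332031, 164.73773193359375), (70.6214370727539, 76.71501922607422), 102.94190216064453) [ 0.56386567 -0.06475614  0.032     ]
[278.16919146 281.73690303]
[278.20886674 287.26144199]
[ 0.930468   -0.3663731   0.6315335  -0.02735103] -0.3751081
[ 0.9282045  -0.37207055  0.5904366  -0.13844025] -0.3812387
```

Emit:
jog_arm --pt "0.008 -0.0015 0.01 0" --pt "0.018 -0.0035 0.035 0" --pt "0.026 -0.005 0.065 0" --pt "0.0288 -0.0053 0.085 0" --pt "0.0288 -0.0053 0.09 0"

```text
time: 14.52
tool_pos: [0.5612, -0.064, 0.0709]
tool_rot: [-0.0, 0.983, -0.182, -0.004]
contact_force: [-1.3, -0.5, -1.2]
gripper_width: 0.476
```

Emit:
jog_arm --pt "0 0 0 0" --pt "0 0 0 0" --pt "0 0 0 0" --pt "0 0 0 0" --pt "0 0 0 0"

```text
time: 14.93
tool_pos: [0.5646, -0.0652, 0.0771]
tool_rot: [0.0, 0.983, -0.182, 0.001]
contact_force: [-0.0, -1.0, -0.3]
gripper_width: 0.473
```

Emit:
jog_arm --pt "0 0 0 0" --pt "0 0 0 0" --pt "0 0 0 0" --pt "0 0 0 0"

```text
time: 15.27
tool_pos: [0.5637, -0.065, 0.0754]
tool_rot: [-0.0, 0.983, -0.182, 0.0]
contact_force: [-0.7, 0.4, 0.2]
gripper_width: 0.478
```

```bash
python3 - <<'E'
from h import *
s=manip.state();print(s["time"],s["tool_pos"],s["joint_vel"].round(3),s["contact_force"].round(1),togo([.5638,-.065,.075]))
E
```

```text
15.2667 [ 0.56365425 -0.06497722  0.07539556] [-0.001  0.003  0.003 -0.001 -0.     0.001] [-0.7  0.4  0.2] [ 1.44209956e-04 -3.08915483e-05  3.95576669e-04]
```

Emit:
jog_arm --pt "0 0 0.006 0" --pt "0 0 0.014 0" --pt "0 0 0.022 0" --pt "0 0 0.028 0" --pt "0 0 0.032 0"

```text
time: 15.68
tool_pos: [0.5626, -0.0647, 0.0414]
tool_rot: [-0.0, 0.983, -0.182, -0.001]
contact_force: [-0.9, -0.6, -1.5]
gripper_width: 0.476
```

Emit:
jog_arm --pt "0 0 0.002 0" --pt "0 0 0.004 0" --pt "0 0 0.006 0" --pt "0 0 0.008 0" --pt "0 0 0.01 0"

```text
time: 16.1
tool_pos: [0.5636, -0.0649, 0.0342]
tool_rot: [-0.0, 0.983, -0.182, -0.001]
contact_force: [-7.7, 2.6, 13.8]
gripper_width: 0.474
```

Emit:
jog_arm --pt "0 0 0.001 0" --pt "0 0 0.002 0" --pt "0 0 0.002 0" --pt "0 0 0.002 0"

```text
time: 16.43
tool_pos: [0.5637, -0.0648, 0.033]
tool_rot: [-0.0, 0.983, -0.182, -0.001]
contact_force: [-6.4, 1.4, 10.5]
gripper_width: 0.474
```

Emit:
jog_arm --pt "0 0 0 0" --pt "0 0 0 0" --pt "0 0 0 0" --pt "0 0 -0.002 0" --pt "0 0 -0.01 0" --fingers 0.85

```text
time: 16.85
tool_pos: [0.5624, -0.0647, 0.04]
tool_rot: [-0.0, 0.983, -0.182, -0.002]
contact_force: [0.1, 0.4, -0.3]
gripper_width: 0.848
```

Emit:
jog_arm --pt "0 0 -0.02 0" --pt "0 0 -0.05 0" --pt "0 0 -0.085 0" --pt "0 0 -0.11 0" --pt "0 0 -0.122 0"

```text
time: 17.27
tool_pos: [0.566, -0.0655, 0.1688]
tool_rot: [0.0, 0.983, -0.182, 0.004]
contact_force: [0.8, 0.4, 0.3]
gripper_width: 0.847
```

Emit:
jog_arm --pt "0 0 0 0" --pt "0 0 0 0" --pt "0 0 0 0" --pt "0 0 0 0"

```text
time: 17.6
tool_pos: [0.5622, -0.0646, 0.1605]
tool_rot: [-0.0, 0.983, -0.182, -0.002]
contact_force: [-0.1, -0.8, 0.2]
gripper_width: 0.848
```

```bash
python3 - <<'E'
from h import *
s=manip.state();print(s["time"],s["tool_pos"],s["gripper_width"])
cal=cams.get_calibration("wrist");im=cams.grab_frame("wrist");np.savez("w5.npz",im=im,K=cal["camera_matrix"],T=cal["cam_to_world"])
q=proj(cal,[.5638,-.065,.038],True);print(q)
x,y=q.astype(int)
b=cams.grab_frame("scene")
o=np.hstack([cv2.resize(im[y-60:y+60,x-50:x+50],None,fx=4,fy=4,interpolation=3),cv2.resize(b[210:330,210:310],None,fx=4,fy=4,interpolation=3)])
cv2.imwrite("pics/w5.png",o[...,::-1]);print(x-50,y-60)
r=im[...,0].astype(int)
for th in(225,235):
  for c in blobs(r>th,600,9000):
    e=cv2.fitEllipse(c);print(th,np.round(e[0],1),np.round(e[1],1),[cast(cal,e[0],z,True)[:2].round(4).tolist() for z in(.013,.02,.038)])
E
```

```text
17.6 [ 0.56215661 -0.06461313  0.16046481] 0.8480136901589482
[277.23898984 198.55707231]
227 138
225 [541.6 353.5] [40.6 71.4] [[0.1312, -0.3943], [0.1435, -0.3871], [0.1753, -0.3684]]
225 [ 71.5 273.3] [24.3 36.8] [[0.5592, 0.2025], [0.5612, 0.1953], [0.5663, 0.1769]]
235 [541.8 354. ] [39.6 71.5] [[0.1294, -0.3952], [0.1418, -0.3879], [0.1736, -0.3692]]
235 [ 71.5 273.4] [23.7 36.5] [[0.5592, 0.2025], [0.5612, 0.1954], [0.5663, 0.1769]]
235 [277.  197.1] [71.8 75. ] [[0.5578, -0.0625], [0.5599, -0.0633], [0.5651, -0.0652]]
```

View pics/w5.png

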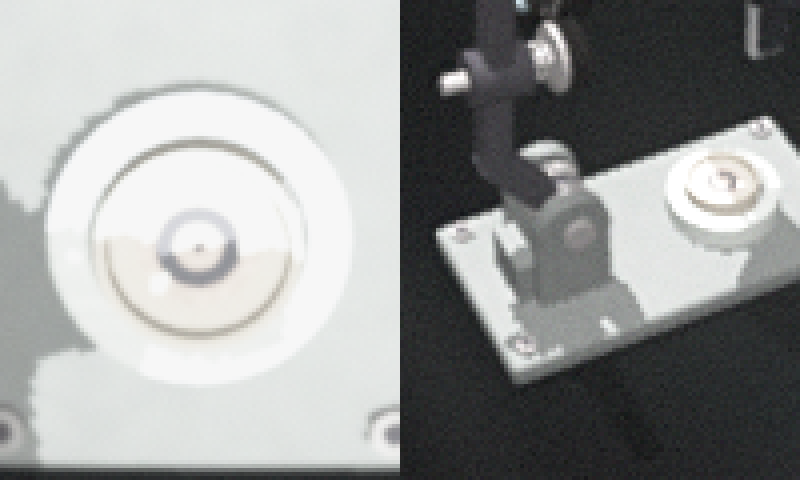

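Base is seated, with the mark at (276.8,199.8) showing the same ~1 px bias as in hand. Ring next.

Emit:
jog_arm --pt "-0.008 -0.02 0 0" --pt "-0.022 -0.055 0 0" --pt "-0.037 -0.093 0 0" --pt "-0.052 -0.131 0 0" --pt "-0.066 -0.168 0 0" --fingers 0.85

```text
time: 18.12
tool_pos: [0.5613, 0.1172, 0.1622]
tool_rot: [0.0, 0.983, -0.182, -0.001]
contact_force: [1.0, -0.5, -0.3]
gripper_width: 0.851
```

Emit:
jog_arm --pt "-0.014 -0.035 0 0" --pt "-0.023 -0.06 0 0" --pt "-0.028 -0.071 0 0" --pt "-0.0296 -0.0743 0 -5" --pt "-0.0296 -0.0743 0 -12"

```text
time: 18.53
tool_pos: [0.5605, 0.1963, 0.1622]
tool_rot: [0.0, 0.997, -0.075, -0.001]
contact_force: [0.7, 0.4, 0.5]
gripper_width: 0.845
```

Emit:
jog_arm --pt "0 0 0.01 -7" --pt "0 0 0.025 -14" --pt "0 0 0.045 -21" --pt "0 0 0.06 -28" --pt "0 0 0.07 -35"

```text
time: 18.95
tool_pos: [0.5596, 0.1944, 0.0902]
tool_rot: [0.0, 0.974, 0.228, -0.002]
contact_force: [-0.2, -0.0, 0.1]
gripper_width: 0.849
```

Emit:
jog_arm --pt "0 0 0.015 -7" --pt "0 0 0.03 -14" --pt "0 0 0.05 -21" --pt "0 0 0.065 -28" --pt "0 0 0.075 -35"

```text
time: 19.37
tool_pos: [0.5594, 0.1943, 0.0153]
tool_rot: [-0.001, 0.86, 0.51, -0.002]
contact_force: [-0.1, 0.9, -0.8]
gripper_width: 0.849
```

Emit:
jog_arm --pt "0 0 0.008 -6" --pt "0 0 0.012 -8" --pt "0 0 0.012 -8" --pt "0 0 0.012 -8" --pt "0 0 0.012 -8"

```text
time: 19.78
tool_pos: [0.5613, 0.1952, 0.0064]
tool_rot: [0.0, 0.824, 0.566, 0.0]
contact_force: [1.1, 0.1, -0.0]
gripper_width: 0.85
```

Emit:
jog_arm --pt "0 0 0 0" --pt "0 0 0 0" --pt "0 0 0 0" --pt "0 0 0 0"

```text
time: 20.12
tool_pos: [0.5613, 0.1956, 0.0066]
tool_rot: [0.0, 0.824, 0.567, 0.0]
contact_force: [1.0, -0.6, 0.1]
gripper_width: 0.854
```

Emit:
jog_arm --pt "0 0 0 0" --pt "0 0 0 0" --pt "0 0 0 0" --pt "0 0 0 0" --pt "0 0 0 0" --fingers 0

```text
time: 20.53
tool_pos: [0.5616, 0.1957, 0.0068]
tool_rot: [0.0, 0.824, 0.567, 0.0]
contact_force: [-0.2, 1.0, 2.2]
gripper_width: 0.478
```

Emit:
jog_arm --pt "0 0 0 0" --pt "0 0 0 0" --pt "0 0 0 0" --pt "0 0 0 4" --pt "0 0 0 10" --fingers 0.85

```text
time: 20.95
tool_pos: [0.5608, 0.1954, 0.0059]
tool_rot: [-0.0, 0.871, 0.491, -0.0]
contact_force: [-0.1, -0.0, 0.4]
gripper_width: 0.852
```

Emit:
jog_arm --pt "0 0 0 7" --pt "0 0 0 14" --pt "0 0 0 21" --pt "0 0 0 28" --pt "0 0 0 35"

```text
time: 21.37
tool_pos: [0.5608, 0.1954, 0.006]
tool_rot: [-0.0, 0.979, 0.205, -0.0]
contact_force: [-0.4, 0.4, -0.1]
gripper_width: 0.851
```

Emit:
jog_arm --pt "0 0 0 7" --pt "0 0 0 14" --pt "0 0 0 21" --pt "0 0 0 28" --pt "0 0 0 35"

```text
time: 21.78
tool_pos: [0.5609, 0.1954, 0.006]
tool_rot: [0.0, 0.995, -0.099, -0.0]
contact_force: [0.1, -0.6, -0.5]
gripper_width: 0.85
```

Emit:
jog_arm --pt "0 0 0 6" --pt "0 0 0 10" --pt "0 0 0 10" --pt "0 0 0 10"

```text
time: 22.12
tool_pos: [0.5609, 0.1954, 0.006]
tool_rot: [0.0, 0.983, -0.181, -0.0]
contact_force: [-0.0, -0.1, 0.2]
gripper_width: 0.849
```

Emit:
jog_arm --pt "0 0 0 0" --pt "0 0 0 0" --pt "0 0 0 0" --pt "0 0 0 0" --pt "0 0 0 0" --fingers 0

```text
time: 22.53
tool_pos: [0.5615, 0.1956, 0.0067]
tool_rot: [-0.0, 0.983, -0.182, 0.0]
contact_force: [-0.5, -0.2, 1.4]
gripper_width: 0.475
```

```bash
python3 - <<'E'
from h import *
s=manip.state();print(s["time"],s["tool_pos"],rot(s).round(3).tolist(),s["gripper_width"],togo([.5638,-.065,.163]))
E
```

```text
22.5333 [0.56150301 0.19556446 0.00667185] [[0.934, -0.358, 0.001], [-0.358, -0.934, 0.0], [0.001, -0.0, -1.0]] 0.47489162839574545 [ 0.09544636  0.2424404  -0.15636576]
```

Emit:
jog_arm --pt "0 0 -0.01 0" --pt "0 0 -0.035 0" --pt "0.005 0.012 -0.065 0" --pt "0.014 0.036 -0.085 0" --pt "0.028 0.071 -0.09 0"

```text
time: 22.95
tool_pos: [0.5645, 0.1205, 0.1018]
tool_rot: [-0.001, 0.984, -0.18, 0.004]
contact_force: [1.4, -0.4, 0.5]
gripper_width: 0.475
```

Emit:
jog_arm --pt "0.015 0.038 0 0" --pt "0.03 0.076 0 0" --pt "0.044 0.112 0 0" --pt "0.055 0.14 0 0" --pt "0.063 0.16 0 0"

```text
time: 23.37
tool_pos: [0.5631, -0.0555, 0.097]
tool_rot: [0.0, 0.983, -0.183, 0.0]
contact_force: [0.1, 1.4, 0.8]
gripper_width: 0.476
```

Emit:
jog_arm --pt "0.0036 0.0093 0 0" --pt "0.0046 0.0113 0.008 0" --pt "0.0046 0.0113 0.018 0" --pt "0.0046 0.0113 0.023 0" --pt "0.0046 0.0113 0.026 0"

```text
time: 23.78
tool_pos: [0.5623, -0.0633, 0.0681]
tool_rot: [-0.0, 0.983, -0.181, -0.002]
contact_force: [-0.7, -0.2, 0.4]
gripper_width: 0.475
```

Emit:
jog_arm --pt "0 0 0 0" --pt "0 0 0 0" --pt "0 0 0 0" --pt "0 0 0 0" --pt "0 0 0 0"

```text
time: 24.2
tool_pos: [0.564, -0.0648, 0.0708]
tool_rot: [0.0, 0.983, -0.182, 0.0]
contact_force: [-0.1, -0.2, -0.2]
gripper_width: 0.476
```

Emit:
jog_arm --pt "0 0 0 0" --pt "0 0 0 0" --pt "0 0 0 0" --pt "0 0 0 0"

```text
time: 24.53
tool_pos: [0.5637, -0.065, 0.0704]
tool_rot: [-0.0, 0.983, -0.182, 0.0]
contact_force: [-0.8, -0.4, 0.1]
gripper_width: 0.475
```

```bash
python3 - <<'E'
from h import *
s=manip.state();print(s["time"],s["tool_pos"],s["joint_vel"].round(3),s["contact_force"].round(1),s["gripper_width"],togo([.5638,-.065,.0457]))
E
```

```text
24.5333 [ 0.56366464 -0.06502021  0.07038335] [-0.001  0.001  0.002 -0.002  0.002 -0.002] [-0.8 -0.4  0.1] 0.4746834694869334 [ 1.17581903e-04 -6.65396106e-05  2.46833633e-02]
```

Emit:
jog_arm --pt "0 0 0.005 0" --pt "0 0 0.011 0" --pt "0 0 0.016 0" --pt "0 0 0.019 0" --pt "0 0 0.021 0"

```text
time: 24.95
tool_pos: [0.563, -0.0648, 0.0481]
tool_rot: [-0.0, 0.983, -0.182, -0.001]
contact_force: [0.2, -0.5, -0.3]
gripper_width: 0.475
```

Emit:
jog_arm --pt "0 0 0.002 0" --pt "0 0 0.004 0" --pt "0 0 0.006 0" --pt "0 0 0.006 0" --pt "0 0 0.006 0"

```text
time: 25.37
tool_pos: [0.5638, -0.065, 0.0456]
tool_rot: [0.0, 0.983, -0.182, -0.001]
contact_force: [-7.6, 1.3, 13.3]
gripper_width: 0.48
```

Emit:
jog_arm --pt "0 0 0 0" --pt "0 0 0 0"

```text
time: 25.53
tool_pos: [0.5638, -0.065, 0.0456]
tool_rot: [0.0, 0.983, -0.182, -0.001]
contact_force: [-7.1, 2.0, 13.4]
gripper_width: 0.474
```

Emit:
jog_arm --pt "0 0 0 0" --pt "0 0 0 0" --pt "0 0 0 0" --pt "0 0 -0.004 0" --pt "0 0 -0.012 0" --fingers 0.85

```text
time: 25.95
tool_pos: [0.5626, -0.0647, 0.0542]
tool_rot: [-0.0, 0.983, -0.182, -0.001]
contact_force: [0.1, 0.3, 0.1]
gripper_width: 0.851
```

Emit:
jog_arm --pt "0 0 -0.02 0" --pt "0 0 -0.045 0" --pt "-0.015 -0.009 -0.065 0" --pt "-0.04 -0.025 -0.078 0" --pt "-0.07 -0.043 -0.082 0"

```text
time: 26.37
tool_pos: [0.5159, -0.0002, 0.1417]
tool_rot: [-0.0, 0.983, -0.183, 0.003]
contact_force: [0.5, 0.3, -0.0]
gripper_width: 0.849
```

Emit:
jog_arm --pt "-0.03 -0.0185 0 0" --pt "-0.06 -0.037 0 0" --pt "-0.085 -0.0525 0 0" --pt "-0.1 -0.062 0 0" --pt "-0.1078 -0.0666 0 0"

```text
time: 26.78
tool_pos: [0.4357, 0.1026, 0.1378]
tool_rot: [-0.0, 0.983, -0.181, 0.0]
contact_force: [0.2, -0.1, 0.5]
gripper_width: 0.851
```

Emit:
jog_arm --pt "0 0 0 0" --pt "0 0 0 0" --pt "0 0 0 0" --pt "0 0 0 0"

```text
time: 27.12
tool_pos: [0.4376, 0.1002, 0.1375]
tool_rot: [0.0, 0.983, -0.183, 0.0]
contact_force: [-0.3, -0.4, 0.1]
gripper_width: 0.853
```

```bash
python3 - <<'E'
from h import *
s=manip.state();print(s["time"],s["tool_pos"],s["gripper_width"])
cal=cams.get_calibration("wrist");im=cams.grab_frame("wrist");b=cams.grab_frame("scene")
q=proj(cal,[.437,.101,.013],True);print(q);x,y=q.astype(int)
r=im[...,0].astype(int)
for th in(200,220,235):
  for c in blobs(r>th,600,5000):
    e=cv2.fitEllipse(c);print(th,np.round(e[0],1),np.round(e[1],1),[cast(cal,e[0],z,True)[:2].round(4).tolist() for z in(.010,.013)])
o=np.hstack([cv2.resize(im[y-60:y+60,x-50:x+50],None,fx=4,fy=4,interpolation=3),cv2.resize(b[180:300,220:320],None,fx=4,fy=4,interpolation=3)])
cv2.imwrite("pics/w6.png",o[...,::-1])
E
```

```text
27.1167 [0.43762675 0.10023037 0.13754228] 0.8533288864114787
[276.95459433 201.33945837]
220 [276.3 201.2] [47.7 50.7] [[0.4364, 0.1018], [0.4373, 0.1015]]
235 [276.3 199.6] [43.9 48.7] [[0.4378, 0.1013], [0.4387, 0.1009]]
235 [415.9  14.8] [37.6 72.3] [[0.5515, -0.0714], [0.5511, -0.0698]]
```

View pics/w6.png

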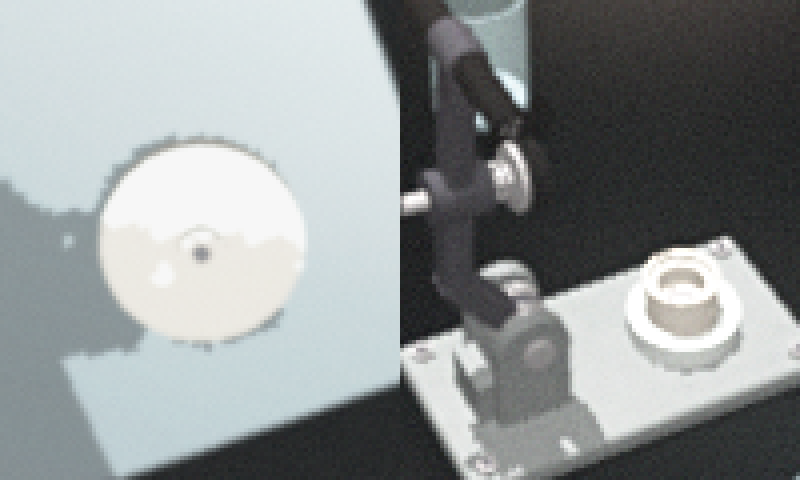

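Ring is home and coaxial in both views. The cap is under the TCP, with its stub at crop (200,250). I'll squeeze the cap from two directions.

Emit:
jog_arm --pt "0 0 0.015 0" --pt "0 0 0.045 0" --pt "0 0 0.08 0" --pt "0 0 0.108 0" --pt "0 0 0.125 0"

```text
time: 27.63
tool_pos: [0.4348, 0.1003, 0.0089]
tool_rot: [0.001, 0.983, -0.183, -0.002]
contact_force: [-0.6, -0.2, -0.1]
gripper_width: 0.85
```

Emit:
jog_arm --pt "0 0 0.006 0" --pt "0 0 0.01 0" --pt "0 0 0.011 0" --pt "0 0 0.011 0" --pt "0 0 0.011 0"

```text
time: 28.05
tool_pos: [0.4383, 0.1011, 0.0028]
tool_rot: [-0.0, 0.983, -0.182, 0.001]
contact_force: [0.7, 0.0, -0.2]
gripper_width: 0.849
```

Emit:
jog_arm --pt "0 0 0 0" --pt "0 0 0 0" --pt "0 0 0 0" --pt "0 0 0 0"

```text
time: 28.38
tool_pos: [0.4371, 0.1011, 0.0017]
tool_rot: [-0.0, 0.983, -0.182, 0.0]
contact_force: [0.1, -0.6, 1.0]
gripper_width: 0.847
```

Emit:
jog_arm --pt "0 0 0 0" --pt "0 0 0 0" --pt "0 0 0 0" --pt "0 0 0 0" --pt "0 0 0 0" --fingers 0

```text
time: 28.8
tool_pos: [0.4374, 0.1011, 0.0019]
tool_rot: [-0.0, 0.983, -0.182, 0.0]
contact_force: [-0.7, -0.1, 4.6]
gripper_width: 0.482
```

Emit:
jog_arm --pt "0 0 0 0" --pt "0 0 0 0" --pt "0 0 0 0" --pt "0 0 0 -4" --pt "0 0 0 -10" --fingers 0.85

```text
time: 29.22
tool_pos: [0.4365, 0.101, 0.0009]
tool_rot: [0.0, 0.996, -0.094, -0.0]
contact_force: [-0.1, 0.3, 0.0]
gripper_width: 0.85
```

Emit:
jog_arm --pt "0 0 0 -7" --pt "0 0 0 -14" --pt "0 0 0 -21" --pt "0 0 0 -28" --pt "0 0 0 -35"

```text
time: 29.63
tool_pos: [0.4365, 0.101, 0.0009]
tool_rot: [-0.0, 0.977, 0.211, -0.0]
contact_force: [-0.1, -0.6, -0.0]
gripper_width: 0.851
```

Emit:
jog_arm --pt "0 0 0 -7" --pt "0 0 0 -14" --pt "0 0 0 -21" --pt "0 0 0 -28" --pt "0 0 0 -35"

```text
time: 30.05
tool_pos: [0.4365, 0.101, 0.0009]
tool_rot: [-0.0, 0.869, 0.495, -0.0]
contact_force: [-1.6, -0.7, -0.6]
gripper_width: 0.849
```

Emit:
jog_arm --pt "0 0 0 -6" --pt "0 0 0 -10" --pt "0 0 0 -10" --pt "0 0 0 -10"

```text
time: 30.38
tool_pos: [0.4366, 0.101, 0.001]
tool_rot: [-0.0, 0.825, 0.566, -0.0]
contact_force: [0.9, 0.5, 0.3]
gripper_width: 0.852
```

Emit:
jog_arm --pt "0 0 0 0" --pt "0 0 0 0" --pt "0 0 0 0" --pt "0 0 0 0" --pt "0 0 0 0" --fingers 0

```text
time: 30.8
tool_pos: [0.4374, 0.101, 0.0018]
tool_rot: [0.0, 0.824, 0.566, 0.0]
contact_force: [-0.5, -0.7, 3.5]
gripper_width: 0.48
```

```bash
python3 - <<'E'
from h import *
s=manip.state();print(s["time"],s["tool_pos"],rot(s).round(4).tolist(),s["gripper_width"],s["contact_force"].round(1))
print(rot(s).T@(np.array([.5638,-.065,.08])-[.437,.101,.002]))
E
```

```text
30.8 [0.43739261 0.10104232 0.00180068] [[0.3583, 0.9336, 0.001], [0.9336, -0.3583, 0.0001], [0.0004, 0.0009, -1.0]] 0.4795908715717297 [-0.5 -0.7  3.5]
[-0.10951799  0.17792623 -0.07788649]
```

Emit:
jog_arm --pt "0 0 -0.01 0" --pt "0 0 -0.035 0" --pt "-0.006 0.01 -0.07 0" --pt "-0.015 0.025 -0.1 0" --pt "-0.03 0.049 -0.115 0"

```text
time: 31.22
tool_pos: [0.4733, 0.0561, 0.1208]
tool_rot: [0.001, 0.823, 0.568, 0.002]
contact_force: [1.3, 0.3, 0.5]
gripper_width: 0.481
```

Emit:
jog_arm --pt "-0.018 0.029 0 0" --pt "-0.036 0.059 0 0" --pt "-0.054 0.088 0 0" --pt "-0.068 0.111 0 0" --pt "-0.0764 0.1243 0 0"

```text
time: 31.63
tool_pos: [0.562, -0.0628, 0.117]
tool_rot: [0.001, 0.825, 0.566, 0.0]
contact_force: [0.5, 0.8, 0.0]
gripper_width: 0.48
```

Emit:
jog_arm --pt "-0.003 0.005 0 0" --pt "-0.003 0.005 0.008 0" --pt "-0.003 0.005 0.02 0" --pt "-0.003 0.005 0.027 0" --pt "-0.003 0.005 0.03 0"

```text
time: 32.05
tool_pos: [0.5619, -0.0635, 0.0834]
tool_rot: [-0.002, 0.824, 0.567, -0.001]
contact_force: [0.2, -0.1, -0.4]
gripper_width: 0.485
```

Emit:
jog_arm --pt "0 0 0 0" --pt "0 0 0 0" --pt "0 0 0 0" --pt "0 0 0 0" --pt "0 0 0 0"

```text
time: 32.47
tool_pos: [0.5646, -0.0649, 0.0869]
tool_rot: [0.0, 0.824, 0.567, 0.0]
contact_force: [-0.1, -0.5, -0.6]
gripper_width: 0.485
```

Emit:
jog_arm --pt "0 0 0 0" --pt "0 0 0 0" --pt "0 0 0 0" --pt "0 0 0 0"

```text
time: 32.8
tool_pos: [0.5642, -0.065, 0.0864]
tool_rot: [0.0, 0.824, 0.567, 0.0]
contact_force: [-0.1, 0.5, 0.7]
gripper_width: 0.485
```

```bash
python3 - <<'E'
from h import *
s=manip.state();print(s["time"],s["tool_pos"],s["joint_vel"].round(3),s["contact_force"].round(1),s["gripper_width"],togo([.5638,-.065,.0568]))
E
```

```text
32.8 [ 0.56424544 -0.06500935  0.08639237] [ 0.001  0.002  0.002  0.001 -0.    -0.001] [-0.1  0.5  0.7] 0.48523443215859907 [-0.00015194 -0.00042325  0.0295923 ]
```

Emit:
jog_arm --pt "0 -0.0004 0.005 0" --pt "0 -0.0004 0.012 0" --pt "0 -0.0004 0.018 0" --pt "0 -0.0004 0.022 0" --pt "0 -0.0004 0.025 0"

```text
time: 33.22
tool_pos: [0.5631, -0.0647, 0.0599]
tool_rot: [-0.001, 0.824, 0.567, -0.001]
contact_force: [-0.8, 0.1, 0.4]
gripper_width: 0.481
```

Emit:
jog_arm --pt "0 0 0.002 0" --pt "0 0 0.004 0" --pt "0 0 0.006 0" --pt "0 0 0.006 0" --pt "0 0 0.006 0"

```text
time: 33.63
tool_pos: [0.5643, -0.0649, 0.0572]
tool_rot: [0.0, 0.824, 0.567, -0.0]
contact_force: [-5.2, 1.1, 9.2]
gripper_width: 0.478
```

Emit:
jog_arm --pt "0 0 0 0" --pt "0 0 0 0"

```text
time: 33.8
tool_pos: [0.5643, -0.0649, 0.0572]
tool_rot: [0.0, 0.824, 0.567, 0.0]
contact_force: [-3.9, 1.0, 7.9]
gripper_width: 0.485
```

Emit:
jog_arm --pt "0 0 0 0" --pt "0 0 0 0" --pt "0 0 0 0" --pt "0 0 -0.004 0" --pt "0 0 -0.012 0" --fingers 0.8

```text
time: 34.22
tool_pos: [0.5628, -0.0646, 0.0663]
tool_rot: [-0.001, 0.824, 0.567, -0.001]
contact_force: [-0.4, 0.2, 0.1]
gripper_width: 0.798
```

Emit:
jog_arm --pt "0 0 -0.02 0" --pt "0 0 -0.05 0" --pt "0 0 -0.085 0" --pt "0 0 -0.12 0" --pt "0 0 -0.155 0"

```text
time: 34.63
tool_pos: [0.5636, -0.0648, 0.2246]
tool_rot: [0.0, 0.824, 0.567, 0.0]
contact_force: [0.6, -1.2, -0.3]
gripper_width: 0.8
```

Emit:
jog_arm --pt "0 0 -0.035 0" --pt "0 0 -0.06 0" --pt "0 0 -0.077 0" --pt "0 0 -0.085 0" --pt "0 0 -0.088 0"

```text
time: 35.05
tool_pos: [0.5644, -0.065, 0.3129]
tool_rot: [0.001, 0.824, 0.567, 0.001]
contact_force: [-0.7, -0.7, 0.3]
gripper_width: 0.799
```

Emit:
jog_arm --pt "0 0 0 0" --pt "0 0 0 0" --pt "0 0 0 0" --pt "0 0 0 0" --pt "0 0 0 0"

```text
time: 35.47
tool_pos: [0.5634, -0.0647, 0.3089]
tool_rot: [-0.001, 0.824, 0.567, -0.001]
contact_force: [-0.6, -0.5, 0.4]
gripper_width: 0.801
```

```bash
python3 - <<'E'
from h import *
s=manip.state();print(s["time"],s["tool_pos"],s["gripper_width"],rot(s).round(3)[:2].tolist())
cal=cams.get_calibration("wrist");im=cams.grab_frame("wrist");b=cams.grab_frame("scene")
np.savez("w7.npz",im=im,K=cal["camera_matrix"],T=cal["cam_to_world"])
m=np.array([.6856,-.1133,.265]);u=np.array([.369,.929,0])
im=im.copy()
for k in(-.065,0,.038,.065):print(k,proj(cal,m+k*u,True),proj(cams.get_calibration("scene"),m+k*u),proj(cams.get_calibration("top"),m+k*u))
o=np.hstack([im,cv2.resize(b[150:315,220:314],None,fx=2.545,fy=2.545,interpolation=3)[:420,:240]])
cv2.imwrite("pics/w7.png",o[...,::-1])
E
```

```text
35.4667 [ 0.56340859 -0.06470853  0.30891966] 0.8007857694035525 [[0.358, 0.934, -0.002], [0.934, -0.358, 0.001]]
-0.065 [442.72346479 313.88455306] [221.42666368 176.41310243] [338.59505294 191.80498077]
0 [462.9969079  239.25575593] [233.49263405 193.67011459] [312.39481362 181.69260053]
0.038 [473.10933257 187.48071375] [241.09215626 204.53911585] [297.15826425 175.81182293]
0.065 [478.70323254 148.04774644] [246.76081926 212.64656046] [286.36815732 171.64721731]
```

View pics/w7.png

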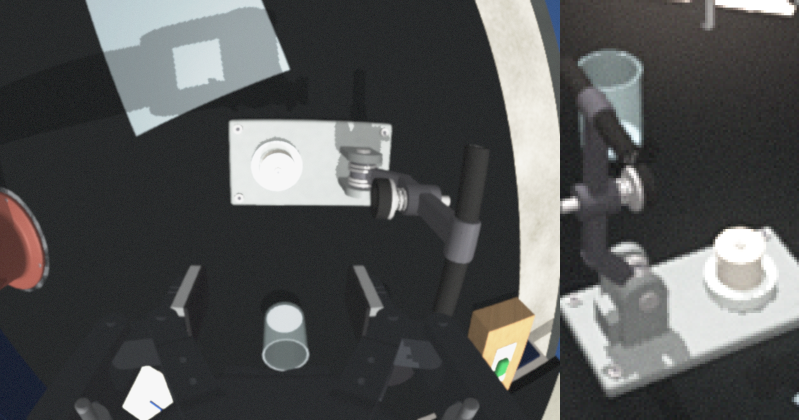

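Bar end is at (477,148) and collar at (461,240), within 2 px of prediction. The cap sits flush. I'll go to the handle.

Emit:
jog_arm --pt "0.005 0.018 0 0" --pt "0.014 0.05 0 0" --pt "0.023 0.083 0 0" --pt "0.031 0.112 0 0" --pt "0.035 0.127 0 0"

```text
time: 35.98
tool_pos: [0.6972, -0.0779, 0.309]
tool_rot: [-0.0, 0.824, 0.567, -0.0]
contact_force: [-0.3, 0.1, -0.5]
gripper_width: 0.8
```

Emit:
jog_arm --pt "0.0015 0.0045 0 0" --pt "0.0015 0.0045 0.005 0" --pt "0.0015 0.0045 0.018 0" --pt "0.0015 0.0045 0.035 0" --pt "0.0015 0.0045 0.048 0"

```text
time: 36.4
tool_pos: [0.6983, -0.0776, 0.2604]
tool_rot: [-0.001, 0.824, 0.567, -0.001]
contact_force: [0.1, -0.3, -1.2]
gripper_width: 0.798
```

Emit:
jog_arm --pt "0 0 0.007 0" --pt "0 0 0.01 0" --pt "0 0 0.01 0" --pt "0 0 0.01 0" --pt "0 0 0.01 0"

```text
time: 36.82
tool_pos: [0.7001, -0.0779, 0.2537]
tool_rot: [0.001, 0.824, 0.567, 0.001]
contact_force: [-0.1, 0.6, 0.6]
gripper_width: 0.801
```

Emit:
jog_arm --pt "0 0 0 0" --pt "0 0 0 0" --pt "0 0 0 0" --pt "0 0 0 0"

```text
time: 37.15
tool_pos: [0.6998, -0.0778, 0.2526]
tool_rot: [0.0, 0.824, 0.567, 0.0]
contact_force: [-1.3, -0.3, 0.5]
gripper_width: 0.799
```

```bash
python3 - <<'E'
from h import *
s=manip.state();print(s["time"],s["tool_pos"],s["contact_force"].round(1),togo([.6996,-.078,.252]))
a=np.deg2rad(82.48)
for t in np.arange(0.05,1.51,.05): print(f"{t:.2f}",(199*(np.cos(a+t)-np.cos(a))).round(1),(-199*(np.sin(a+t)-np.sin(a))).round(1),end=" | ")
E
```

```text
37.15 [ 0.69982428 -0.07780587  0.25263646] [-1.3 -0.3  0.5] [-0.0002616  -0.00014026  0.00063636]
0.05 -9.9 -1.1 | 0.10 -19.8 -1.6 | 0.15 -29.8 -1.7 | 0.20 -39.7 -1.2 | 0.25 -49.6 -0.3 | 0.30 -59.5 1.1 | 0.35 -69.2 3.0 | 0.40 -78.9 5.4 | 0.45 -88.4 8.3 | 0.50 -97.8 11.7 | 0.55 -107.0 15.5 | 0.60 -115.9 19.8 | 0.65 -124.7 24.5 | 0.70 -133.2 29.6 | 0.75 -141.5 35.2 | 0.80 -149.4 41.2 | 0.85 -157.1 47.5 | 0.90 -164.4 54.3 | 0.95 -171.4 61.3 | 1.00 -178.0 68.8 | 1.05 -184.2 76.5 | 1.10 -190.1 84.6 | 1.15 -195.5 92.9 | 1.20 -200.5 101.5 | 1.25 -205.1 110.4 | 1.30 -209.2 119.4 | 1.35 -212.8 128.7 | 1.40 -216.0 138.1 | 1.45 -218.8 147.7 | 1.50 -221.0 157.4 |
```

Emit:
jog_arm --pt "0 0 0 0" --pt "0 0 0 0" --pt "0 0 0 0" --pt "0 0 0 0" --pt "0 0 0 0" --fingers 0

```text
time: 37.57
tool_pos: [0.6989, -0.0775, 0.2525]
tool_rot: [-0.001, 0.824, 0.567, -0.001]
contact_force: [-4.4, 1.4, 2.3]
gripper_width: 0.189
```

Emit:
jog_arm --pt "0 0 0 0" --pt "0 0 0 0" --pt "0 0 0 0" --pt "0 0 0 0"

```text
time: 37.9
tool_pos: [0.699, -0.0775, 0.2525]
tool_rot: [-0.001, 0.824, 0.567, -0.001]
contact_force: [-5.7, 0.8, 2.6]
gripper_width: 0.186
```

Emit:
jog_arm --pt "0 -0.005 -0.0006 0" --pt "0 -0.012 -0.0012 0" --pt "0 -0.02 -0.0016 0" --pt "0 -0.03 -0.0017 0" --pt "0 -0.04 -0.0012 0"

```text
time: 38.32
tool_pos: [0.6644, -0.064, 0.2552]
tool_rot: [0.003, 0.824, 0.566, 0.003]
contact_force: [6.5, -1.6, 0.1]
gripper_width: 0.188
```

Emit:
jog_arm --pt "0 -0.0096 0.0009 0" --pt "0.0005 -0.0195 0.0023 0" --pt "0.0005 -0.0292 0.0042 0" --pt "0.0005 -0.0389 0.0066 0" --pt "0.0005 -0.0484 0.0095 0"

```text
time: 38.73
tool_pos: [0.6204, -0.0468, 0.249]
tool_rot: [0.005, 0.824, 0.566, 0.004]
contact_force: [5.1, -0.9, 8.0]
gripper_width: 0.182
```

```bash
cat > bar.py <<'E'
from h import *
s=manip.state();n=np.array([.5638,-.065]);d=np.array([.9294,-.369])
p=s["tool_pos"];x=(p[:2]-n)@d
print("t",s["time"],"pos",p,"nest x",x.round(4),"lat",((p[:2]-n)@[.369,.929]).round(4),"F",s["contact_force"].round(1),"w",s["gripper_width"])
c=x-.105; print("theta from x",(np.arccos(c/.199)-np.deg2rad(82.48)).round(3),"implied bar z",(.068+np.sqrt(.199**2-c*c)).round(4),"minus TCP z",(.068+np.sqrt(.199**2-c*c)-p[2]).round(4))
E
python3 bar.py
```

```text
t 38.7333 pos [ 0.62038969 -0.04681674  0.24895729] nest x 0.0459 lat 0.0378 F [ 5.1 -0.9  8. ] w 0.18163617389503448
theta from x 0.433 implied bar z 0.258 minus TCP z 0.0091
```

Emit:
jog_arm --pt "0 -0.0094 0.0034 0" --pt "0.0003 -0.0186 0.0072 0" --pt "0.0003 -0.0275 0.0115 0" --pt "0.0004 -0.0363 0.0162 0" --pt "0.0005 -0.0448 0.0213 0"

```text
time: 39.15
tool_pos: [0.5783, -0.0304, 0.2267]
tool_rot: [0.005, 0.824, 0.566, 0.004]
contact_force: [2.8, -3.1, 8.2]
gripper_width: 0.185
```

Emit:
jog_arm --pt "0 -0.0083 0.0056 0" --pt "0.0003 -0.0162 0.0116 0" --pt "0.0003 -0.0239 0.0179 0" --pt "0.0004 -0.0312 0.0247 0" --pt "0.0005 -0.0382 0.0317 0"

```text
time: 39.57
tool_pos: [0.543, -0.0165, 0.1947]
tool_rot: [0.005, 0.824, 0.566, 0.003]
contact_force: [3.3, -3.9, 4.1]
gripper_width: 0.189
```

Emit:
jog_arm --pt "0 0 0 0" --pt "0 0 0 0" --pt "0 0 0 0"

```text
time: 39.82
tool_pos: [0.5416, -0.016, 0.1931]
tool_rot: [0.002, 0.824, 0.567, 0.001]
contact_force: [1.5, -2.7, 5.6]
gripper_width: 0.184
```

```bash
python3 bar.py; python3 - <<'E'
from h import *
b=cams.grab_frame("scene");w=cams.grab_frame("wrist")
o=np.hstack([cv2.resize(b[130:310,190:360],None,fx=2.33,fy=2.33)[:420],w[:,80:480]])
cv2.imwrite("pics/w8.png",o[...,::-1])
E
```

```text
t 39.8167 pos [ 0.54155716 -0.01595573  0.19310258] nest x -0.0388 lat 0.0374 F [ 1.5 -2.7  5.6] w 0.184283714493157
theta from x 0.939 implied bar z 0.2056 minus TCP z 0.0125Traceback (most recent call last):
  File "<stdin>", line 3, in <module>
    return _nx.concatenate(arrs, 1, dtype=dtype, casting=casting)
           ~~~~~~~~~~~~~~~^^^^^^^^^^^^^^^^^^^^^^^^^^^^^^^^^^^^^^^
ValueError: all the input array dimensions except for the concatenation axis must match exactly, but along dimension 0, the array at index 0 has size 419 and the array at index 1 has size 420
```

Emit:
jog_arm --pt "0 -0.0066 0.0075 0" --pt "0.0003 -0.0128 0.0152 0" --pt "0.0003 -0.0187 0.0233 0" --pt "0.0004 -0.0241 0.0316 0" --pt "0.0005 -0.0291 0.0402 0"

```text
time: 40.33
tool_pos: [0.5146, -0.0054, 0.1533]
tool_rot: [0.003, 0.824, 0.567, 0.001]
contact_force: [-2.5, -3.9, 10.6]
gripper_width: 0.184
```

Emit:
jog_arm --pt "0 -0.0046 0.0089 0" --pt "0 -0.0087 0.0179 0" --pt "0 -0.0123 0.0272 0" --pt "0 -0.014 0.033 0" --pt "0 -0.0155 0.0366 0"

```text
time: 40.75
tool_pos: [0.4988, 0.0007, 0.115]
tool_rot: [0.001, 0.824, 0.567, -0.0]
contact_force: [-2.0, -3.2, 8.3]
gripper_width: 0.184
```

Emit:
jog_arm --pt "0 0 0 0" --pt "0 0 0 0" --pt "0 0 0 0" --pt "0 0 0 0"

```text
time: 41.08
tool_pos: [0.499, 0.0007, 0.1155]
tool_rot: [0.001, 0.824, 0.567, -0.0]
contact_force: [-2.6, -2.7, 7.0]
gripper_width: 0.182
```

```bash
python3 bar.py; python3 - <<'E'
from h import *
b=cams.grab_frame("scene");w=cams.grab_frame("wrist");t=cams.grab_frame("top");np.savez("w8.npz",b=b,w=w,t=t)
o=np.hstack([cv2.resize(b[140:320,190:360],(400,420)),w[:,80:480]])
cv2.imwrite("pics/w8.png",o[...,::-1])
n=np.array([.5638,-.065,0]);d=np.array([.9294,-.369,0]);u=np.array([.369,.929,0])
cal=cams.get_calibration("scene");cw=cams.get_calibration("wrist")
for th in(1.35,1.4,1.45,1.5):
    a=np.deg2rad(82.48)+th
    m=n+d*(.105+.199*np.cos(a));m[2]=.068+.199*np.sin(a)
    print(th,[(proj(cal,m+k*u)).round(1).tolist() for k in(-.065,0,.065)],proj(cw,m+.065*u,True).round(1),proj(cw,m-.065*u,True).round(1))
E
```

```text
t 41.0833 pos [0.4989902  0.00070087 0.11550131] nest x -0.0845 lat 0.0371 F [-2.6 -2.7  7. ] w 0.18226463576232668
theta from x 1.391 implied bar z 0.1288 minus TCP z 0.0133
1.35 [[309.0, 198.2], [323.0, 214.0], [338.1, 231.0]] [284.9 244.9] [279.7 425.3]
1.4 [[310.0, 201.0], [323.9, 216.7], [339.0, 233.8]] [277.  235.6] [274.7 414. ]
1.45 [[310.8, 203.8], [324.6, 219.6], [339.6, 236.7]] [271.2 227.3] [270.8 403. ]
1.5 [[311.4, 206.7], [325.2, 222.5], [340.1, 239.6]] [266.9 219.8] [267.7 392.5]
```

View pics/w8.png

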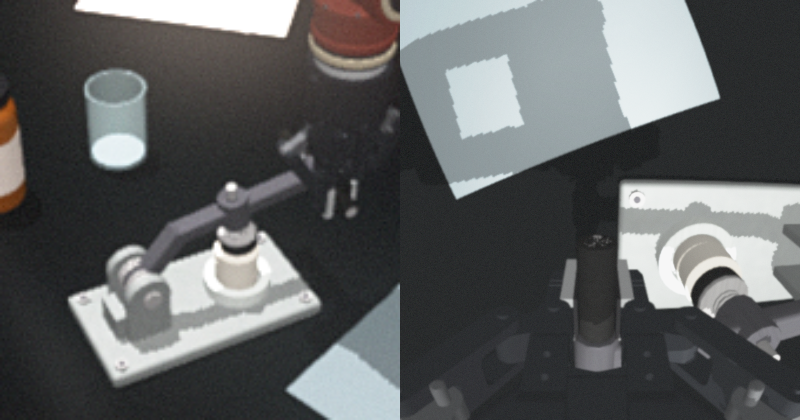

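Emit:
jog_arm --pt "0 -0.001 0.003 0" --pt "0 -0.002 0.007 0" --pt "0 -0.0032 0.011 0" --pt "0 -0.0042 0.015 0" --pt "0.0003 -0.005 0.018 0"

```text
time: 41.65
tool_pos: [0.4943, 0.0025, 0.0978]
tool_rot: [0.001, 0.824, 0.567, -0.001]
contact_force: [-6.1, -3.3, 12.0]
gripper_width: 0.181
```

Emit:
jog_arm --pt "0 0 0 0" --pt "0 0 0 0" --pt "0 0 0 0" --pt "0 0 0 0" --pt "0 0 0 0"

```text
time: 42.07
tool_pos: [0.4944, 0.0025, 0.0982]
tool_rot: [0.001, 0.824, 0.567, -0.001]
contact_force: [-5.0, -3.8, 12.6]
gripper_width: 0.186
```

```bash
python3 bar.py
```

```text
t 42.0667 pos [0.49438231 0.00249229 0.09816236] nest x -0.0894 lat 0.0371 F [-5.  -3.8 12.6] w 0.18600529850147868
theta from x 1.487 implied bar z 0.1104 minus TCP z 0.0123
```

Emit:
jog_arm --pt "0 -0.0003 0.0015 0" --pt "0 -0.0006 0.003 0" --pt "0 -0.0006 0.003 0" --pt "0 -0.0006 0.003 0" --pt "0 -0.0006 0.003 0"

```text
time: 42.48
tool_pos: [0.4938, 0.0027, 0.0954]
tool_rot: [0.001, 0.824, 0.567, -0.001]
contact_force: [-7.3, -3.6, 13.6]
gripper_width: 0.182
```

Emit:
jog_arm --pt "0 0 0 0" --pt "0 0 0 0" --pt "0 0 0 0"

```text
time: 42.73
tool_pos: [0.4938, 0.0027, 0.0954]
tool_rot: [0.001, 0.824, 0.567, -0.001]
contact_force: [-7.6, -3.0, 13.0]
gripper_width: 0.182
```

```bash
python3 bar.py; python3 - <<'E'
from h import *
cw=cams.get_calibration("wrist");w=cams.grab_frame("wrist");b=cams.grab_frame("scene")
o=np.hstack([cv2.resize(b[165:305,210:350],(400,400),interpolation=3),cv2.resize(w[190:290,227:327],(400,400),interpolation=3)])
cv2.imwrite("pics/w9.png",o[...,::-1])
n=np.array([.5638,-.065,0]);d=np.array([.9294,-.369,0]);u=np.array([.369,.929,0]);cal=cams.get_calibration("scene")
for th in(1.45,1.5,1.55):
    a=np.deg2rad(82.48)+th
    m=n+d*(.105+.199*np.cos(a));m[2]=.068+.199*np.sin(a)
    print(th,proj(cw,m+.065*u,True).round(1),proj(cw,m+.065*u+[0,0,.009],True).round(1),proj(cal,m).round(1))
c=n.copy();c[2]=.068;print("cap top pred",proj(cal,c),"hinge",proj(cal,n+.105*d+[0,0,.068]))
E
```

```text
t 42.7333 pos [0.49378439 0.00273209 0.09544532] nest x -0.0901 lat 0.0371 F [-7.6 -3.  13. ] w 0.18237537527421313
theta from x 1.503 implied bar z 0.1074 minus TCP z 0.0119
1.45 [284.1 246. ] [284.6 256.1] [324.6 219.6]
1.5 [278.5 236.3] [278.6 245.2] [325.2 222.5]
1.55 [274.6 227.7] [274.5 235.6] [325.5 225.5]
cap top pred [290.39651758 246.70546731] hinge [248.70544564 260.8771505 ]
```

View pics/w9.png

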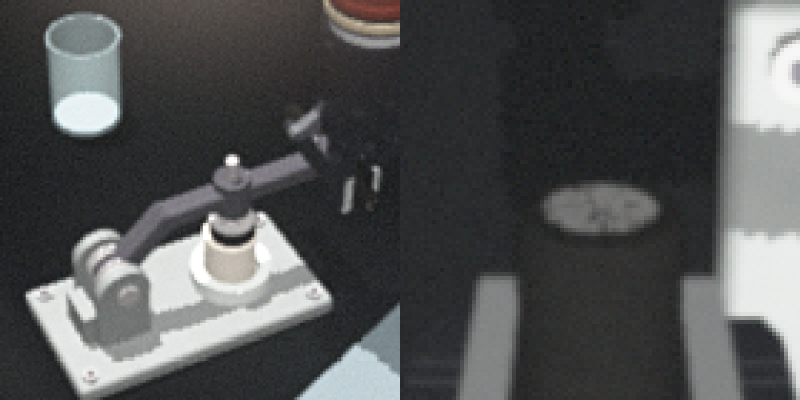

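```bash
python3 bar.py; python3 -c "
from plant import manip;print(manip.job_done())"
```

```text
t 42.8333 pos [0.49379783 0.00272957 0.09544582] nest x -0.0901 lat 0.0371 F [-7.4 -3.8 12.6] w 0.1825341513593324
theta from x 1.503 implied bar z 0.1074 minus TCP z 0.012
the job is handed in; nothing more can be done
None
```

I built the cassette in the nest in order (base, ring, cap), drew the T-handle down to level, and handed the job in at 42.8 s while still gripping the handle. The hand-in reports no verdict, so the figures below are my own last checks.

- **Cassette:** when each part was pressed down, the tool height was within 0.5 mm of the fully-home value (33.0, 45.6 and 57.2 mm). The pictures show all three square and coaxial. Each push met 4 to 8 N of sideways force, which I took as the part touching one wall. It was gone once I released.
- **Lever:** the tool position gives 1.50 rad. The bar's end in the wrist picture gives 1.49 to 1.50 after I took out a 4-pixel offset seen in the previous frame; uncorrected, its two pixel axes gave 1.47 and 1.52. All of these are inside the 1.455 to 1.545 limit.
- **Pad and spring:** I did not measure the spring compression or the squeeze force directly. In the last picture the pad sits on the cap. The upward force on the tool rose from 7 to 13 N after the pad met the cap, which fits about half compression. The 13 N is above the stated 9 N at level. It already read 7 N, against the stated 1 to 4 N, at about 1.39 rad, before the pad should touch.
- **Bystanders:** the beaker stands where it was in the last picture. The bottle and rack were never approached, but I did not re-measure them.

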